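# Start a screen exposure from the control console

## Task

Start the screen exposure on the low control console with the tips of the closed fingers (nothing needs to be gripped), in this order: push the raised end of the rocker switch, the end away from the robot, down until it has tipped fully over (lamp on), press the long bar key fully in so that it stays down (vacuum on), then press the large round button fully in, keep it in for two seconds and let it come out again. Do not press the small round button, nor any control before its turn, and do not shift, lift or knock over the things standing on and around the console.

Things in the scene. Friction and masses are not known exactly. Their poses are not given: they have to be found in the camera images.
- console: low fixed grey box, 220 mm deep (x) by 310 mm wide (y) by 60 mm high; origin at the centre of its underside, x axis pointing away from the robot (turned up to 0.3 rad). On its top are four white controls in black housings 12 mm high, centred at (+-50, +-90) mm in its x, y; which is where differs every time. A tape roll and a small jar stand loose between the two columns.
- rocker_base: black housing of the rocker switch, 80 mm (x) by 40 mm (y) by 12 mm; origin at the centre of its underside, on the console's top; its axes are parallel to the console's, x pointing away from the robot. The rocker's pivot is 16 mm above this origin.
- rocker_end (a point): point on the far half of the rocker, raised at the start and to be pushed down: on its top face, 24 mm from the pivot, 27 mm above the console's top at the start, 19 mm when fully over. The rocker is a shallow V of two faces, each 32 mm long, 28 mm wide: at the start the near face is level and the far face rises 0.34 rad away from the robot, its outer edge 8 mm beyond this point and 3 mm higher.
- rocker (a joint): rocker angle in rad, 0 = off (far half raised), 0.34 = fully on (far face level, near half raised); at the start 0 to 0.03. It stays where it is left; turning it takes about 3 to 5 N at its far end.
- vacuum_top (a point): centre of the top of the long bar key, 24 mm (console x) by 64 mm (console y), in a black housing 36 by 80 mm; 22 mm above the console's top when out and 14 mm when in. Pressed straight down.
- vacuum (a joint): how far the bar key is in, in m: 0 = out, 0.008 = fully in; at the start 0 to 0.001. It takes about 3 to 4 N and stays where it is left.
- start_top (a point): centre of the top of the large round button, 40 mm across in a round black housing 56 mm across; 22 mm above the console's top when out and 16 mm when in. Pressed straight down.
- start (a joint): how far the large round button is in, in m: 0 = out, 0.006 = fully in, which takes 5 N; it springs back.
- stop_top (a point): centre of the top of the small round button, 22 mm across in a round black housing 38 mm across; 22 mm above the console's top. It must not be pressed.
- stop (a joint): how far the small round button is in, in m: 0 = out, 0.006 = fully in; it springs back.
- tape: cardboard-coloured roll of tape lying on its flat side on the console, 64 mm across, 24 mm high; origin under its centre
- jar: small closed jar standing on the console, 42 mm across, 52 mm high; origin under its centre
- tub_red: white ink tub with a lid left of the console, 84 mm across, 60 mm high; origin under its centre
- tub_blue: ink tub with a lid right of the console, 80 mm across, 50 mm high; origin under its centre
- can: can standing to the left of the console, 62 mm across, 160 mm high; origin under its centre
- squeegee: wooden squeegee lying beyond the console, about 100 by 260 mm, 22 mm high; origin under its middle
- knife: ink spatula lying right of the console, 190 mm long, under 40 mm high; origin under its middle

How it is judged:
On the way, in this order (a step that is already met when the one before it is completed fails the run):
1. the rocker is tipped fully over (value of joint rocker above 0.28 rad and value of joint vacuum below 0.002 m), for 0.1 s.
2. the bar key is fully in (value of joint rocker above 0.28 rad and value of joint vacuum above 0.0065 m and value of joint start below 0.002 m), for 0.1 s.
3. the large round button is kept fully in (at least 1.5 s of the two seconds asked) (value of joint rocker above 0.28 rad and value of joint vacuum above 0.0065 m and value of joint start above 0.0045 m), for 1.5 s.
At the end, for the whole second after the job is handed in: The rocker is over (above 0.28 rad), the bar key is in (more than 6.5 mm), both round buttons are out (within 1 mm), and every loose thing stands within 20 mm of where it was, at rest (value of joint rocker above 0.28 rad and value of joint vacuum above 0.0065 m and value of joint each of start, stop below 0.001 m and distance of each of tape, jar, tub_red, tub_blue, can, squeegee, knife from where it was at the start of the episode below 0.02 m and linear speed of each of tape, jar, tub_red, tub_blue, can, squeegee, knife below 0.02 m/s); the robot touches nothing.
It fails at once if the small round button is pressed (over 2 mm) (value of joint stop above 0.002 m).
It fails at once if the bar key is pressed (over 2 mm) before the rocker is over (value of joint vacuum above 0.002 m and not (value of joint rocker above 0.28 rad)).
It fails at once if the large round button is pressed (over 2 mm) before the rocker is over and the bar key in (value of joint start above 0.002 m and not (value of joint rocker above 0.28 rad and value of joint vacuum above 0.0065 m)).
It fails at once if a thing standing on or around the console is shifted more than 20 mm or lifted (distance of any of tape, jar, tub_red, tub_blue, can, squeegee, knife from where it was at the start of the episode above 0.02 m).
It fails at once if a standing thing is tipped over (angle between any of tape, jar, tub_red, tub_blue, can's own z axis and vertical above 0.3 rad).
It also fails if it takes over 48 s, if anything falls off the work surface, if the arm or the gripper's body presses on something with over 40 N, if the wrist force passes 120 N, or if a joint passes its speed limit or range.

## Robot

A 6-joint arm with a two-finger parallel gripper is mounted at the origin on the work surface. World frame = base frame: x ahead of the robot, y to its left, z up, the work surface at z = 0. Lengths are in m, angles in rad, forces in N, time in s.
With the tool pointing down it reaches from about 0.375 to 0.9 m from the base axis. Payload 3.1 kg.
Tool frame: the origin (TCP) lies on the centre line of the jaws, within the pads' length; the fingertips stand 17 mm ahead of it and the grasp point (between the pads) lies 2 mm behind it; y points along the fingers, z is the direction in which the jaws open and shut, and the axes are right-handed (so a half turn about y gives the same grasp; the last joint's range is limited). The gripper opens to 85 mm and grips with 20 to 120 N. Pads are 22 mm wide; open, the fingers measure 114 mm over their backs; the gripper's body (76 mm by 85 mm) begins 54 mm behind the grasp point. The pads swing forward as they close: fully open they stand 13 mm farther back than shut.
Start: joints at [-1.31, 0.527, 1.433, -0, 1.181, -0.178], TCP at [0.266, -0.566, 0.248] pointing down, gripper open.
Joint ranges: [-3.08, 3.08], [-0.75, 2.2], [0.22, 2.44], [-1.43, 4.57], [0, 2.65], [-2.85, 2.85]. Speed limits (rad/s): [2.79, 2.79, 3.14, 3.14, 3.14, 3.14].

## Interface

Orientations are given as a unit quaternion [x, y, z, w].
In Python, from station import manip gives the robot as it stands.
- The arm moves only by the shell command python3 -m handwheel 'ROWS' [FORCE]. ROWS is JSON, one flat list of numbers, 7 for each row, row after row: the shift along the tool's x, y, z in cm, then the turn, a rotation vector about the tool's x, y, z in rad, then the finger opening in cm, from 0 to 8.54. A call has 1 to 10 rows; each row is the pose to reach, as a shift and turn from the pose commanded when the call began, along the tool's axes at that moment; what a row does not reach only later rows make up. A row lasts 1/12 s, in which the tool goes at most 41.7 mm and 7.16 degrees, less where a joint would pass 70% of its speed; a pose out of reach is approached as far as the arm can. A call with a gripper value outside its range is refused whole. The fingers move at their own pace and stop on an object; FORCE is the grip in N (left out, the last holds). Time passes only in rows, so rows that repeat a pose let the fingers close. It gives the time, the measured TCP pose, the force and the opening at its end, in the units of the state.
- manip.sense(): the state, without advancing time (a new reading comes with each control period).
- manip.snapshot(name): name is "side" or "top" or "wrist"; returns a dict with "frame" (384x512x3 uint8, red, green, blue), "depth" (384x512 float32, m along the optical axis (not along the pixel's ray), 0 where there is no reading), "camera_matrix" (3x3 intrinsics, pixels), "rvec" (rotation vector, rad) and "tvec" (3), from world to camera coordinates, as OpenCV has them. Camera axes: x right, y down, z forward; pixel columns grow to the right and rows downward; lengths in m; the calibration is good to about 2 mm. A picture is of the moment at which its call begins.
- manip.sign_off(): hands the job in, once; it reports no verdict.
The state is a dict: "t": time; "q": joint angles; "qd": joint speeds; "tau": joint torques, N m; "tcp_pos": TCP position; "tool_rot": TCP orientation; "force": force on the tool from outside, world axes, zero at the start; "ft_torque": the same for the moment, N m; "finger_gap": opening from 0.0 (shut) to 1.0 (fully open).
Only numpy, scipy, OpenCV 4.12 (cv2) and the standard library are available. Lean on these libraries where they do the work, as an engineer would, in place of code of your own. Each camera call takes 0.05 s, during which the arm holds its last target.

## Working session

There is one attempt and no reset: what is moved stays moved. The work goes in short steps, Python scripts to look and compute and a shell command to move; the robot and the scene stay as the last step left them, time stands still between calls to the robot, and variables do not carry over. Pictures are saved under pics/ and viewed, and the job is handed in when it is done.

```bash
ls; mkdir -p pics
python3 - <<'E'
from station import manip
import cv2,numpy as np
s=manip.sense();print(s)
for n in("top","side"):
    d=manip.snapshot(n);cv2.imwrite(f"pics/{n}0.png",d["frame"][:,:,::-1]);np.savez(f"{n}0.npz",**d)
    print(n,d["camera_matrix"],d["rvec"],d["tvec"])
E
```

```text
pics
{'t': 0.0, 'q': array([-1.31049055e+00,  5.28462388e-01,  1.43389400e+00, -1.49441432e-05,
        1.18140539e+00, -1.78511023e-01]), 'qd': array([ 0.00042818,  0.0006255 , -0.00119929,  0.00027288,  0.00017469,
       -0.00021997]), 'tau': array([ 1.31702946e-03, -4.42346942e+01, -1.78025186e+01, -1.23369691e-04,
        8.54649232e-03,  5.58936875e-06]), 'tcp_pos': array([ 0.26538261, -0.56511123,  0.24733854]), 'tool_rot': array([-0.15394149,  0.69092009, -0.68938797,  0.15386901]), 'force': array([0.52730691, 0.09318   , 0.73001938]), 'ft_torque': array([-0.00421045,  0.0250987 , -0.013631  ]), 'finger_gap': 0.9998204496896845}
top [[347.1246357    0.         252.41024276]
 [  0.         347.1246357  187.51746   ]
 [  0.           0.           1.        ]] [ 2.14798912 -2.0993004   0.20806361] [0.02153934 0.58528872 0.7618788 ]
side [[405.99171423   0.         259.79936858]
 [  0.         405.99171423 190.11764334]
 [  0.           0.           1.        ]] [ 0.96646734 -2.57541678  0.89943081] [0.46960473 0.29675569 0.89538226]
```

View pics/top0.png

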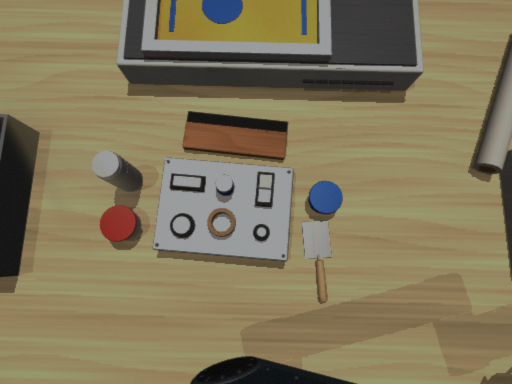

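View pics/side0.png

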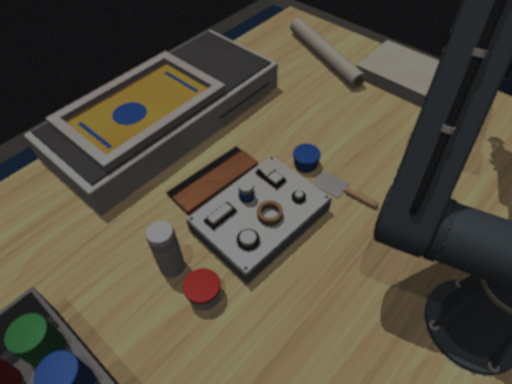

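The top view shows the rocker at (265,189) far right, the bar key at (188,182) far left, the large button at (182,225) near left and the small button at (261,232) near right. The jar is at (224,185) and the tape at (221,223). Next I measure these.

```bash
cat > h.py <<'E'
import cv2,numpy as np
def world(d):
    K=d["camera_matrix"];R=cv2.Rodrigues(d["rvec"])[0];t=np.asarray(d["tvec"]).ravel()
    z=d["depth"].astype(float);v,u=np.mgrid[:z.shape[0],:z.shape[1]]
    p=np.stack([(u-K[0,2])/K[0,0]*z,(v-K[1,2])/K[1,1]*z,z],-1)
    return (p-t)@R   # R^T(p-t)
def proj(d,P):
    return cv2.projectPoints(np.asarray(P,float).reshape(-1,3),d["rvec"],d["tvec"],d["camera_matrix"],None)[0][:,0]
E
python3 - <<'E'
import numpy as np,cv2
from h import *
for n in("top","side"):
    d=dict(np.load(n+"0.npz"));W=world(d);f=d["frame"].astype(int)
    z=W[...,2]
    m=(abs(z-.06)<.006)&(W[...,0]>.3)&(W[...,0]<.8)&(abs(W[...,1])<.4)&(f.min(-1)>70)&((f.max(-1)-f.min(-1))<40)
    k,l,s,c=cv2.connectedComponentsWithStats(m.astype(np.uint8));i=1+np.argmax(s[1:,4])
    P=W[l==i];print(n,s[i],np.median(P[:,2]))
    (cx,cy),(w,h),a=cv2.minAreaRect(P[:,:2].astype(np.float32));print("rect",cx,cy,w,h,a)
    if n=="top":
        for nm,(u,v) in dict(rock=(265,189),bar=(188,182),big=(182,225),small=(261,232),jar=(224,183)).items(): print(nm,W[v,u])
    # white controls
    w=(z>.068)&(z<.1)&(f.min(-1)>120)&((f.max(-1)-f.min(-1))<40)&(W[...,0]>.3)&(W[...,0]<.8)&(abs(W[...,1])<.4)
    k,l,s,c=cv2.connectedComponentsWithStats(w.astype(np.uint8))
    for i in range(1,k):
        if s[i,4]>15: print(s[i],W[l==i].mean(0).round(4))
E
```

```text
top [ 153  158  140  103 9242] 0.05883245189044657
rect 0.5362430810928345 0.09960877895355225 0.30809131264686584 0.21764437854290009 86.37393188476562
rock [0.57781884 0.00607797 0.07674913]
bar [0.58959683 0.18288854 0.07876486]
big [0.49070301 0.18973132 0.08351355]
small [0.47940541 0.01364321 0.08056294]
jar [0.58239469 0.09766067 0.11215449]
[260 175  12  13 140] [0.5962 0.0058 0.0835]
[173 176  28  11 241] [0.5916 0.1861 0.0798]
[258 189  13  13 144] [0.5634 0.0081 0.078 ]
[173 217  17  16 217] [0.4922 0.1925 0.0808]
[257 228   9   8  58] [0.4805 0.0134 0.0808]
side [ 186  156  145  118 6033] 0.05981936386008172
rect 0.5382096171379089 0.10021592676639557 0.3064279854297638 0.2176877111196518 86.3741683959961
[270 173  11   8  55] [0.5649 0.0073 0.0793]
[296 191   6   5  21] [0.4822 0.0137 0.0822]
[209 204  21  17 146] [0.5946 0.1866 0.0806]
[241 231  14  12 136] [0.4933 0.193  0.082 ]
```

```bash
cat >> h.py <<'E'
from scipy.spatial.transform import Rotation as Ro
from station import manip
def go(target,yawdes=None):
    s=manip.sense();R=Ro.from_quat(s["tool_rot"])
    print("t",round(s["t"],2),"tcp",s["tcp_pos"].round(4),"F",s["force"].round(1),"gap",round(s["finger_gap"],3))
    print("tool axes rows (x,y,z in world):\n",R.as_matrix().T.round(3))
    print("shift cm",(R.inv().apply(np.asarray(target)-s["tcp_pos"])*100).round(2))
E
python3 - <<'E'
from h import *
d=dict(np.load("top0.npz"));W=world(d)
z=W[...,2]
for lo,hi,n in((.12,.2,"tall"),(.04,.056,"mid"),(.057,.07,"60")):
    m=(z>lo)&(z<hi)&(W[...,0]>.3)&(W[...,0]<.72)&(W[...,1]>-.3)&(W[...,1]<.5)
    k,l,s,c=cv2.connectedComponentsWithStats(m.astype(np.uint8))
    for i in range(1,k):
        if s[i,4]>60:print(n,s[i],W[l==i].mean(0).round(3),W[l==i].min(0).round(3),W[l==i].max(0).round(3))
go([.604,.0053,.20])
E
```

```text
tall [ 92 151  35  31 833] [0.605 0.336 0.153] [0.577 0.312 0.12 ] [0.637 0.37  0.163]
mid [120 166  19  23  67] [0.597 0.32  0.048] [0.577 0.311 0.04 ] [0.63  0.351 0.056]
mid [309 181  34  33 878] [ 0.567 -0.138  0.049] [ 0.529 -0.178  0.041] [ 0.606 -0.099  0.055]
60 [ 153  158  140  102 8617] [0.531 0.097 0.059] [ 0.421 -0.058  0.057] [0.651 0.258 0.07 ]
60 [100 205  36  36 922] [0.495 0.343 0.059] [0.455 0.301 0.057] [0.536 0.384 0.063]
60 [212 213  19  19 263] [0.502 0.105 0.059] [0.481 0.084 0.057] [0.522 0.125 0.069]
t 0.1 tcp [ 0.2654 -0.5652  0.2474] F [ 0.4 -0.5 -0.5] gap 1.0
tool axes rows (x,y,z in world):
 [[-0.905 -0.425 -0.   ]
 [-0.     0.002 -1.   ]
 [ 0.425 -0.905 -0.002]]
shift cm [-54.89   4.84 -37.25]
```

```bash
python3 -m handwheel '[-3,0,-2,0,0.06,0,0, -6,0,-4,0,0.12,0,0, -9,0,-6.1,0,0.18,0,0, -12,0,-8.1,0,0.24,0,0, -15,0,-10.2,0,0.3,0,0, -18,0,-12.2,0,0.36,0,0, -21,0,-14.2,0,0.42,0,0, -24,0,-16.3,0,0.48,0,0, -27,0,-18.3,0,0.503,0,0, -27,0,-18.3,0,0.503,0,0]'; python3 -c "
from h import *
go([.604,.0053,.2])"
```

```text
t: 0.93
tcp_pos: [0.4337, -0.2793, 0.2479]
tool_rot: [0.021, 0.708, -0.705, -0.021]
force: [-0.4, -0.5, -0.2]
finger_gap: 0.0
t 0.93 tcp [ 0.4337 -0.2793  0.2479] F [-0.4 -0.5 -0.2] gap 0.0
tool axes rows (x,y,z in world):
 [[-0.998  0.059  0.001]
 [-0.001  0.004 -1.   ]
 [-0.059 -0.998 -0.004]]
shift cm [-15.31   4.9  -29.4 ]
```

```bash
python3 -m handwheel '[-1.7,0.3,-3.3,0,0,0,0, -3.4,0.7,-6.6,0,0,0,0, -5.1,1,-9.8,0,0,0,0, -6.8,1.5,-13.1,0,0,0,0, -8.5,2,-16.4,0,0,0,0, -10.2,2.5,-19.6,0,0,0,0, -12,3,-22.9,0,0,0,0, -13.7,4,-26.2,0,0,0,0, -15.3,4.9,-29.4,0,0,0,0, -15.3,4.9,-29.4,0,0,0,0]'
python3 - <<'E'
from h import *
go([.606,.0052,.107])
d=manip.snapshot("wrist");cv2.imwrite("pics/wrist1.png",d["frame"][:,:,::-1]);
print(proj(d,[[.6052,.0052,.087],[.5812,.0067,.076],[.4813,.013,.082]]).round())
d=manip.snapshot("side");cv2.imwrite("pics/side1.png",cv2.resize(d["frame"][100:292,150:406,::-1],None,fx=3,fy=3))
print(proj(d,[[.6052,.0052,.087]]))
E
```

```text
t: 1.77
tcp_pos: [0.6054, 0.0034, 0.1972]
tool_rot: [0.021, 0.708, -0.706, -0.021]
force: [-1.0, -1.2, -0.2]
finger_gap: -0.002
t 1.77 tcp [0.6054 0.0034 0.1972] F [-1.  -1.2 -0.2] gap -0.002
tool axes rows (x,y,z in world):
 [[-0.998  0.059  0.001]
 [-0.001  0.003 -1.   ]
 [-0.059 -0.998 -0.003]]
shift cm [-0.06  9.02 -0.16]
[[253. 191.]
 [253. 215.]
 [253. 319.]]
[[263.98736636 166.51948497]]
```

View pics/wrist1.png

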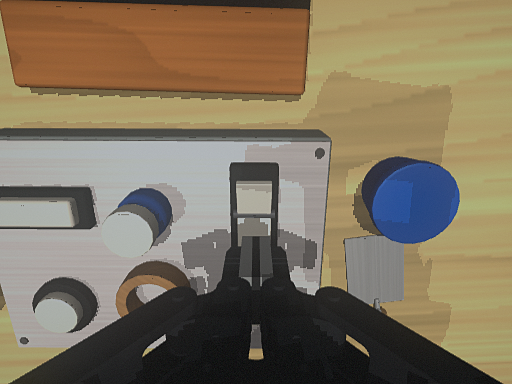

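View pics/side1.png

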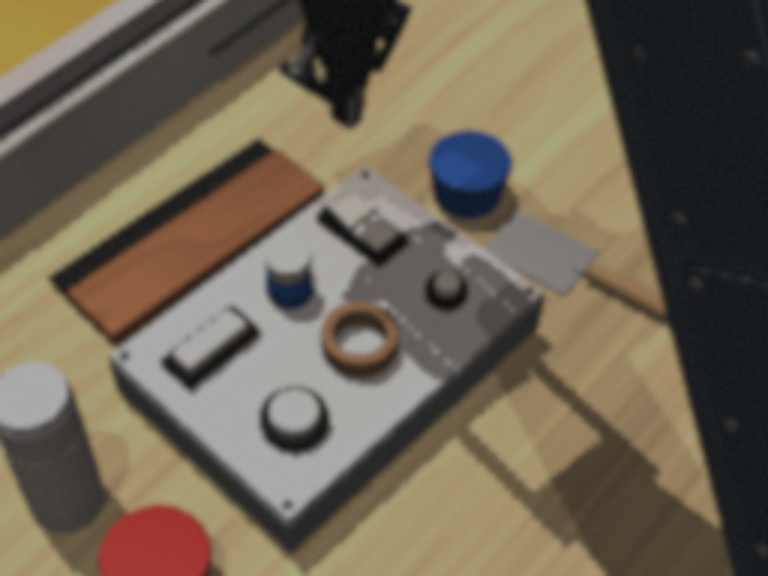

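The wrist view shows the rocker's far face centred near (258,196), which is under the fingers' line. I'll descend on it.

```bash
python3 -m handwheel '[-0.1,2.5,0,0,0,0,0, -0.2,5,0,0,0,0,0, -0.2,7,0,0,0,0,0, -0.2,8.2,0,0,0,0,0, -0.2,8.7,0,0,0,0,0, -0.2,8.7,0,0,0,0,0]'; python3 -m handwheel '[0,0.3,0,0,0,0,0, 0,0.6,0,0,0,0,0, 0,0.9,0,0,0,0,0, 0,1.1,0,0,0,0,0, 0,1.2,0,0,0,0,0, 0,1.2,0,0,0,0,0]'
```

```text
t: 2.37
tcp_pos: [0.605, -0.0029, 0.1114]
tool_rot: [0.022, 0.707, -0.707, -0.024]
force: [-0.7, 0.4, 0.6]
finger_gap: -0.0
t: 2.87
tcp_pos: [0.6074, -0.0022, 0.1012]
tool_rot: [-0.024, -0.707, 0.707, 0.021]
force: [2.4, -0.5, 3.0]
finger_gap: 0.001
```

```bash
python3 -m handwheel '[0,0.2,-0.2,0,0,0,0, 0,0.4,-0.4,0,0,0,0, 0,0.6,-0.4,0,0,0,0, 0,0.6,-0.4,0,0,0,0]'
```

```text
t: 3.2
tcp_pos: [0.6061, 0.0022, 0.096]
tool_rot: [-0.023, -0.707, 0.707, 0.022]
force: [-0.7, -1.2, 13.8]
finger_gap: -0.001
```

```bash
python3 -m handwheel '[0,0.1,0,0,0,0,0, 0,0.1,0,0,0,0,0, 0,0.1,0,0,0,0,0]';python3 -m handwheel '[0,-1,0,0,0,0,0, 0,-3,0,0,0,0,0, 0,-6,0,0,0,0,0, 0,-8,0,0,0,0,0, 0,-8,0,0,0,0,0]'
python3 - <<'E'
from h import *
go([.593,.186,.2])
d=manip.snapshot("wrist");cv2.imwrite("pics/wrist2.png",d["frame"][:,:,::-1]);
W=world(d);
for v in range(170,240,6): print(v,W[v,256].round(4),end=";")
E
```

```text
t: 3.45
tcp_pos: [0.6061, 0.0022, 0.0959]
tool_rot: [-0.023, -0.707, 0.707, 0.022]
force: [-3.0, -0.9, 18.6]
finger_gap: 0.0
t: 3.87
tcp_pos: [0.6072, 0.0025, 0.1766]
tool_rot: [-0.024, -0.707, 0.707, 0.021]
force: [0.7, -0.7, -0.3]
finger_gap: -0.001
t 3.87 tcp [0.6072 0.0025 0.1766] F [ 0.7 -0.7 -0.3] gap -0.001
tool axes rows (x,y,z in world):
 [[-0.998  0.064 -0.004]
 [ 0.004 -0.    -1.   ]
 [-0.064 -0.998 -0.   ]]
shift cm [  2.57  -2.35 -18.22]
170 [6.227e-01 6.000e-04 5.970e-02];176 [0.6211 0.0007 0.0707];182 [0.6167 0.001  0.0718];188 [0.6139 0.0012 0.0776];194 [0.6099 0.0014 0.0793];200 [0.6049 0.0018 0.0784];206 [0.6008 0.002  0.0801];212 [0.5952 0.0024 0.0781];218 [0.5907 0.0027 0.0788];224 [0.5857 0.003  0.0788];230 [0.5808 0.0033 0.0789];236 [0.6185 0.0009 0.1641];
```

View pics/wrist2.png

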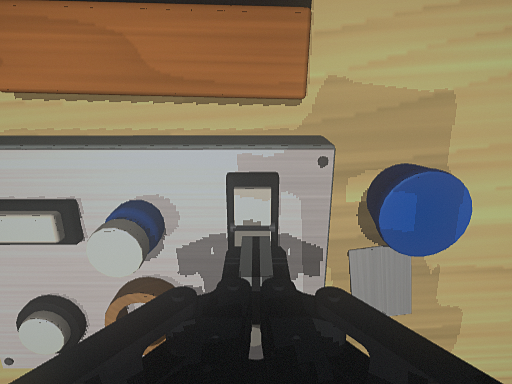

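The far rocker face at (253,205) is now level at z = 0.079, so the rocker is fully over. Next is the bar key.

```bash
python3 -m handwheel '[0.4,0,-2.6,0,0,0,0, 0.8,0,-5.2,0,0,0,0, 1.2,0,-7.8,0,0,0,0, 1.5,0,-10.4,0,0,0,0, 1.8,0,-13,0,0,0,0, 2.1,0,-15.6,0,0,0,0, 2.4,0,-17.5,0,0,0,0, 2.5,0,-18.2,0,0,0,0, 2.5,0,-18.2,0,0,0,0, 2.5,0,-18.2,0,0,0,0]'
python3 - <<'E'
from h import *
go([.5926,.1863,.105])
d=manip.snapshot("wrist");cv2.imwrite("pics/wrist3.png",d["frame"][:,:,::-1]);
W=world(d);z=W[...,2];f=d["frame"].astype(int)
w=(z>.073)&(z<.09)&(f.min(-1)>100)&((f.max(-1)-f.min(-1))<40)
k,l,s,c=cv2.connectedComponentsWithStats(w.astype(np.uint8))
for i in range(1,k):
    if s[i,4]>60:
        P=W[l==i];print(s[i],P.mean(0).round(4),P.min(0).round(4),P.max(0).round(4))
E
```

```text
t: 4.75
tcp_pos: [0.5917, 0.1849, 0.1719]
tool_rot: [-0.021, -0.706, 0.707, 0.023]
force: [-0.0, -0.3, 0.2]
finger_gap: 0.0
t 4.75 tcp [0.5917 0.1849 0.1719] F [-0.  -0.3  0.2] gap 0.0
tool axes rows (x,y,z in world):
 [[-0.998  0.063  0.003]
 [-0.003 -0.001 -1.   ]
 [-0.063 -0.998  0.001]]
shift cm [-0.11  6.69 -0.15]
[486 153  26  40 869] [0.599  0.0113 0.0786] [0.5848 0.0008 0.0764] [0.6146 0.02   0.0806]
[ 209  181   89   30 2615] [0.5949 0.1857 0.0809] [0.5813 0.1541 0.0774] [0.6075 0.2177 0.0832]
[ 485  198   27   41 1077] [0.5675 0.0112 0.0842] [5.536e-01 4.000e-04 7.820e-02] [0.5814 0.0219 0.0899]
[463 302  25  21 399] [0.4834 0.013  0.0815] [0.4728 0.0029 0.0794] [0.4932 0.0231 0.0831]
```

View pics/wrist3.png

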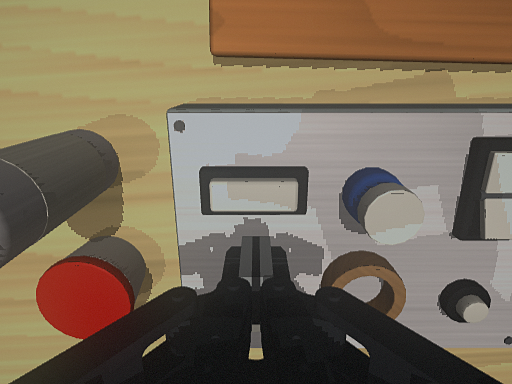

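Bar key found centred near (254,196), at about (0.594, 0.186). The tip is above it, so I'll press down.

```bash
python3 -m handwheel '[-0.1,2.5,0,0,0,0,0, -0.2,4.5,0,0,0,0,0, -0.2,6,0,0,0,0,0, -0.2,6.7,0,0,0,0,0, -0.2,6.7,0,0,0,0,0]'; python3 -m handwheel '[0,0.2,0,0,0,0,0, 0,0.4,0,0,0,0,0, 0,0.6,0,0,0,0,0, 0,0.8,0,0,0,0,0, 0,1,0,0,0,0,0, 0,1.2,0,0,0,0,0, 0,1.2,0,0,0,0,0, 0,1.2,0,0,0,0,0]'
```

```text
t: 5.22
tcp_pos: [0.5936, 0.1836, 0.1043]
tool_rot: [-0.022, -0.706, 0.707, 0.025]
force: [-1.2, 0.0, 0.2]
finger_gap: -0.003
t: 5.88
tcp_pos: [0.5953, 0.1852, 0.0946]
tool_rot: [0.023, 0.707, -0.707, -0.022]
force: [0.9, -0.4, 1.6]
finger_gap: 0.002
```

```bash
python3 -m handwheel '[0,0.1,0,0,0,0,0, 0,0.2,0,0,0,0,0, 0,0.3,0,0,0,0,0, 0,0.4,0,0,0,0,0, 0,0.5,0,0,0,0,0, 0,0.5,0,0,0,0,0, 0,0.5,0,0,0,0,0]'
```

```text
t: 6.47
tcp_pos: [0.5953, 0.1852, 0.0909]
tool_rot: [0.023, 0.707, -0.707, -0.022]
force: [-1.2, -0.7, 10.5]
finger_gap: 0.002
```

```bash
python3 -m handwheel '[0,0.1,0,0,0,0,0, 0,0.1,0,0,0,0,0, 0,0.1,0,0,0,0,0]'; python3 -m handwheel '[0,-1,0,0,0,0,0, 0,-3,0,0,0,0,0, 0,-6,0,0,0,0,0, 0,-8,0,0,0,0,0, 0,-8,0,0,0,0,0, 0,-8,0,0,0,0,0]'
python3 - <<'E'
from h import *
go([.4935,.1927,.172])
d=manip.snapshot("wrist");cv2.imwrite("pics/wrist4.png",d["frame"][:,:,::-1]);
W=world(d);z=W[...,2];f=d["frame"].astype(int)
w=(z>.07)&(z<.09)&(f.min(-1)>100)&((f.max(-1)-f.min(-1))<40)
k,l,s,c=cv2.connectedComponentsWithStats(w.astype(np.uint8))
for i in range(1,k):
    if s[i,4]>60:
        P=W[l==i];print(s[i],P.mean(0).round(4),P.min(0).round(4),P.max(0).round(4))
E
```

```text
t: 6.72
tcp_pos: [0.5953, 0.1852, 0.0908]
tool_rot: [0.023, 0.707, -0.707, -0.022]
force: [-2.6, -0.8, 15.6]
finger_gap: -0.002
t: 7.22
tcp_pos: [0.5949, 0.1853, 0.1691]
tool_rot: [0.023, 0.707, -0.707, -0.022]
force: [-0.1, -0.2, -1.3]
finger_gap: -0.002
t 7.22 tcp [0.5949 0.1853 0.1691] F [-0.1 -0.2 -1.3] gap -0.002
tool axes rows (x,y,z in world):
 [[-0.998  0.064 -0.001]
 [ 0.001  0.    -1.   ]
 [-0.064 -0.998 -0.   ]]
shift cm [10.17 -0.3  -0.09]
[488 158  24  41 770] [0.5991 0.0124 0.0786] [0.585  0.0027 0.0765] [0.6151 0.0202 0.0805]
[ 212  184   86   30 2462] [0.5943 0.1859 0.0737] [0.581  0.1544 0.0712] [0.607  0.2174 0.0758]
[487 204  25  42 972] [0.5674 0.0124 0.0842] [0.5532 0.0023 0.0783] [0.5815 0.022  0.0897]
[466 309  26  21 409] [0.4833 0.013  0.0815] [0.4727 0.0021 0.0796] [0.4933 0.0227 0.0833]
```

View pics/wrist4.png

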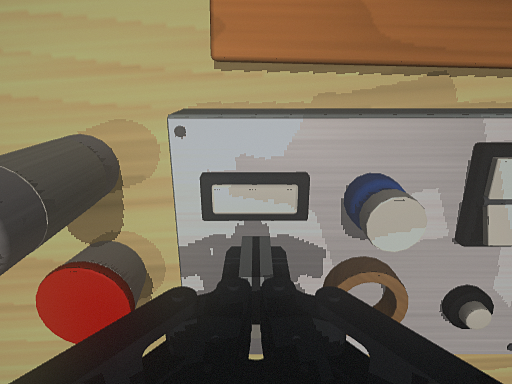

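The bar key at (255,198) now sits at z = 0.0737, so it is in. On to the large button.

```bash
python3 -m handwheel '[1.7,0,0,0,0,0,0, 3.4,0,0,0,0,0,0, 5.1,0,0,0,0,0,0, 6.8,0,0,0,0,0,0, 8.5,0,0,0,0,0,0, 10.1,0,0,0,0,0,0, 10.1,0,0,0,0,0,0, 10.1,0,0,0,0,0,0]';  python3 - <<'E'
from h import *
go([.4935,.1927,.105])
E
```

```text
t: 7.93
tcp_pos: [0.4927, 0.1916, 0.1671]
tool_rot: [-0.021, -0.707, 0.707, 0.024]
force: [-0.2, -0.0, 0.3]
finger_gap: -0.002
t 7.93 tcp [0.4927 0.1916 0.1671] F [-0.2 -0.   0.3] gap -0.002
tool axes rows (x,y,z in world):
 [[-0.998  0.064  0.003]
 [-0.003 -0.    -1.   ]
 [-0.064 -0.998  0.001]]
shift cm [-0.09  6.21 -0.12]
```

```bash
python3 -m handwheel '[0,2.5,0,0,0,0,0, -0.1,4.5,-0.1,0,0,0,0, -0.1,5.7,-0.1,0,0,0,0, -0.1,6.2,-0.1,0,0,0,0, -0.1,6.2,-0.1,0,0,0,0]'; python3 -m handwheel '[0,0.3,0,0,0,0,0, 0,0.6,0,0,0,0,0, 0,0.9,0,0,0,0,0, 0,1.2,0,0,0,0,0, 0,1.3,0,0,0,0,0, 0,1.4,0,0,0,0,0, 0,1.4,0,0,0,0,0]'
```

```text
t: 8.35
tcp_pos: [0.4953, 0.1923, 0.1046]
tool_rot: [-0.022, -0.707, 0.707, 0.024]
force: [0.1, 0.2, 0.3]
finger_gap: 0.0
t: 8.93
tcp_pos: [0.496, 0.1927, 0.0931]
tool_rot: [0.024, 0.707, -0.707, -0.022]
force: [1.5, -0.1, 4.1]
finger_gap: 0.004
```

```bash
python3 -m handwheel '[0,0.1,0,0,0,0,0, 0,0.2,0,0,0,0,0, 0,0.3,0,0,0,0,0, 0,0.4,0,0,0,0,0, 0,0.4,0,0,0,0,0, 0,0.4,0,0,0,0,0]'
```

```text
t: 9.43
tcp_pos: [0.4961, 0.1927, 0.0926]
tool_rot: [0.024, 0.707, -0.707, -0.021]
force: [-5.7, -2.1, 31.3]
finger_gap: 0.003
```

```bash
python3 -m handwheel '[0,-0.1,0,0,0,0,0, 0,-0.1,0,0,0,0,0, 0,-0.1,0,0,0,0,0, 0,-0.1,0,0,0,0,0, 0,-0.1,0,0,0,0,0, 0,-0.1,0,0,0,0,0, 0,-0.1,0,0,0,0,0, 0,-0.1,0,0,0,0,0, 0,-0.1,0,0,0,0,0, 0,-0.1,0,0,0,0,0]'; python3 -m handwheel '[0,0,0,0,0,0,0, 0,0,0,0,0,0,0, 0,0,0,0,0,0,0, 0,0,0,0,0,0,0, 0,0,0,0,0,0,0, 0,0,0,0,0,0,0, 0,0,0,0,0,0,0, 0,0,0,0,0,0,0, 0,0,0,0,0,0,0, 0,0,0,0,0,0,0]'
```

```text
t: 10.27
tcp_pos: [0.4961, 0.1927, 0.0927]
tool_rot: [0.024, 0.707, -0.707, -0.021]
force: [-3.1, -2.4, 24.3]
finger_gap: -0.001
t: 11.1
tcp_pos: [0.4961, 0.1927, 0.0927]
tool_rot: [0.024, 0.707, -0.707, -0.021]
force: [-3.0, -2.2, 23.7]
finger_gap: 0.002
```

```bash
python3 -m handwheel '[0,0,0,0,0,0,0, 0,0,0,0,0,0,0, 0,-1,0,0,0,0,0, 0,-3,0,0,0,0,0, 0,-6,0,0,0,0,0, 0,-9,0,0,0,0,0, 0,-12,0,0,0,0,0, 0,-12,0,0,0,0,0, 0,-12,0,0,0,0,0]'
python3 - <<'E'
from h import *
s=manip.sense();print(s["tcp_pos"],s["force"].round(1))
for n in("wrist","top"):
    d=manip.snapshot(n);cv2.imwrite(f"pics/{n}5.png",d["frame"][:,:,::-1])
    W=world(d);z=W[...,2];f=d["frame"].astype(int)
    w=(z>.07)&(z<.09)&(f.min(-1)>100)&((f.max(-1)-f.min(-1))<40)&(W[...,0]>.4)
    k,l,s,c=cv2.connectedComponentsWithStats(w.astype(np.uint8))
    for i in range(1,k):
        if s[i,4]>40:
            P=W[l==i];print(n,s[i],P.mean(0).round(4))
E
```

```text
t: 11.85
tcp_pos: [0.4957, 0.1928, 0.211]
tool_rot: [0.024, 0.707, -0.706, -0.021]
force: [-0.4, 0.4, -0.1]
finger_gap: -0.0
[0.49566515 0.19279286 0.2109645 ] [-0.4  0.4 -0.1]
wrist [ 482    9   30   44 1148] [0.599  0.0096 0.0786]
wrist [ 215   41   83   33 2635] [0.5939 0.1858 0.0737]
wrist [ 481   59   31   40 1205] [0.5672 0.0098 0.0842]
wrist [ 233  164   47   44 1592] [0.4946 0.192  0.0818]
wrist [461 174  25  24 440] [0.483  0.0129 0.0815]
top [258 174  14  27 304] [0.5814 0.0067 0.0806]
top [174 176  27  12 256] [0.5915 0.1859 0.0728]
top [173 223  17  11 119] [0.4837 0.1925 0.0807]
top [257 227   9  10  66] [0.4808 0.0135 0.0806]
```

View pics/wrist5.png

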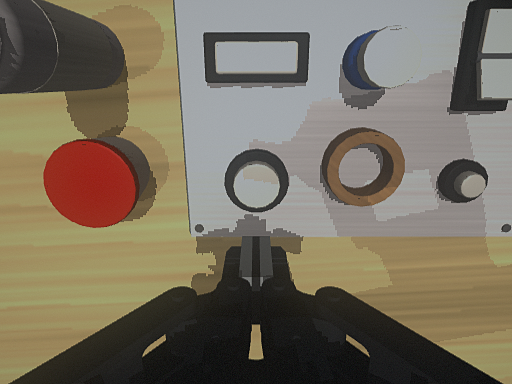

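View pics/top5.png

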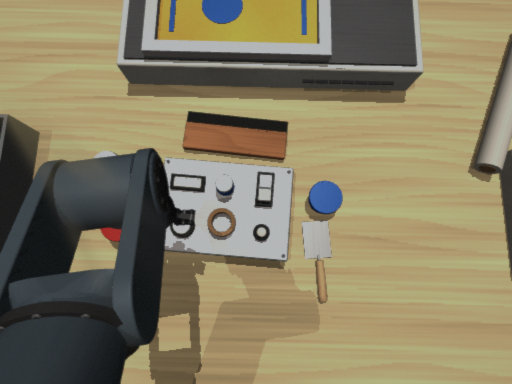

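The large button at (256,186) is back out at z = 0.082, the bar key is in, the rocker is over, and nothing has moved. I'll hand in.

```bash
python3 -c "
from station import manip
print(manip.sign_off())"
```

```text
the job is handed in; nothing more can be done
None
```

I tipped the rocker over, pressed the bar key in, then held the large round button in for about 2 s and let it out. I lifted the arm clear and handed the job in at about 12 s; no verdict was reported.

- **Rocker:** the far face measured level at z = 0.079 m, which is its fully-over height. It was still there in the last pictures.
- **Bar key:** its top measured 0.0737 m in the wrist camera (0.0728 m in the top camera), against 0.074 m for fully in.
- **Large button:** it bottomed at about 24–31 N during the hold. It was back out at 0.082 m afterwards.
- **Small button:** its top stayed at about 0.081 m, and I never went near it.
- **Loose things:** by eye, the jar, tape, blue tub, squeegee and knife had not moved in the last pictures. The arm partly hid the can and red tub from the top camera, but the wrist view showed both standing. I did not measure their positions again.
- **Contact:** the force on the raised arm was close to zero.

No check failed. The measured tool position wandered 2–6 mm during fast moves. On the rocker it was enough that I corrected it sideways before the final push.

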